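Line up the block batteries, then hold the sprung tweezers at their mark

ROBOT

A 7-joint arm with a two-finger parallel gripper is mounted at the origin on the work surface. World frame = base frame: x ahead of the robot, y to its left, z up, the work surface at z = 0. Lengths are in m, angles in rad, forces in N, time in s.
With the tool pointing down it reaches from about 0.4 to 0.85 m from the base axis. Payload 4.5 kg.
Tool frame: the origin (TCP) lies midway between the tips of the shut fingers; the grasp point (between the pads) lies 19 mm behind it; z points along the fingers, y is the direction in which the jaws open and shut (so a half turn about z gives the same grasp; the last joint's range is limited). The gripper opens to 88 mm and grips with 3 to 60 N. Pads are 18 mm wide; open, the fingers measure 123 mm over their backs; the gripper's body (75 mm by 187 mm) begins 45 mm behind the grasp point.
Start: joints at [-1.148, 0.689, -0.195, 1.565, 0.157, 0.902, -0.215], TCP at [0.237, 0.578, 0.2] pointing down, gripper open.
Joint ranges: [-3.01, 3.01], [-0.46, 2.08], [-1.47, 1.51], [0.13, 2.56], [-1, 4.14], [0.04, 2.09], [-2.66, 2.66]. Speed limits (rad/s): [2.57, 2.57, 3.14, 3.14, 3.14, 3.14, 3.14].

INTERFACE

Orientations are given as a unit quaternion [x, y, z, w].
In Python, from plant import r gives the robot as it stands. The module is installed in compiled form; this text tells all that it offers.
- The arm moves only by the shell command python3 -m jog 'ROWS' [FORCE]. ROWS is JSON, a list of rows, each an object with "translation": the shift along the tool's x, y, z in units of 40 mm (1.0 is 40 mm), a list of three; "twist": the turn about the tool's z in units of 6 degrees (1.0 is 6 degrees); "claw": the opening in per cent of the stroke, from 0 (shut) to 100 (fully open). A call has 1 to 20 rows; each row shifts and turns the commanded pose from where the row before left it, along the tool's axes as they then stand; what a row does not reach is not made up. A row lasts 1/12 s, in which the tool goes at most 41.7 mm and 7.16 degrees, less where a joint would pass 70% of its speed; a pose out of reach is approached as far as the arm can. A call is refused whole if a number of a shift passes 1 or a number of a turn 1, either way. A call with a gripper value outside its range is refused whole. The fingers move at their own pace and stop on an object; FORCE is the grip in N (left out, the last holds). Time passes only in rows, so rows that do not move let the fingers close. It gives the time, the measured TCP pose, the force and the opening at its end, in the units of the state.
- r.get_state(): the state, without advancing time (a new reading comes with each control period).
- r.snapshot(name): name is "scene" or "side" or "wrist"; returns a dict with "img" (420x560x3 uint8, red, green, blue), "fx", "fy", "cx", "cy" (pixels), "dist_coeffs" ([k1, k2, p1, p2, k3] as OpenCV has them; the pictures are not rectified), "origin" and "rotation" of the camera in the world; the wrist camera has in their place "T_tool_cam" (4x4, takes a point from camera to tool coordinates, whose origin is the TCP and whose axes are the flange's). Camera axes: x right, y up, looking along -z (the intrinsics and any distortion apply to the point x, -y, -z); pixel columns grow to the right and rows downward; lengths in m; the calibration is good to about 2 mm. A picture is of the moment at which its call begins: read the wrist's pose just before it. There is no depth.
- r.finish_job(): hands the job in, once; it reports no verdict.
Trained networks look in the newest picture that a camera, given by its name, has taken for a name from the list of things; names that differ only in an ending like _2 or _b are one class to them, and where a whole thing is asked for, a point or a joint stands for the part that bears it (a point fixed in the world has none). Each returns a list of dicts, best first, with "confidence" (0 to 1); they miss things now and then, are a little off and sometimes report something else, mostly with a low value. They report only what shows in the picture. A call takes as long as a camera call. They do not tell look-alikes from the thing itself.
- r.spot_in(label, camera): "rect" ([left, top, right, bottom] in pixels, round what is visible of it).
- r.spot_point(label, camera): "location" ([row, column] in pixels: a listed point, or the origin of a listed thing).
The state is a dict: "clock": time; "q": joint angles; "qd": joint speeds; "joint_torque": joint torques, N m; "tool_pos": TCP position; "eef_rot": TCP orientation; "contact_force": force on the tool from outside, world axes, zero at the start; "moment": the same for the moment, N m; "opening": opening from 0.0 (shut) to 1.0 (fully open).
Only numpy, scipy, OpenCV 4.12 (cv2) and the standard library are available. Lean on these libraries where they do the work, as an engineer would, in place of code of your own. Each camera call takes 0.05 s, during which the arm holds its last target. There are 200 camera calls.

TASK

Line the three loose block batteries up in a row on the robot's side of the pine batten, each lying square with its plain end up against the batten and centred at one of the three brass pins. Then pick up the white sprung tweezers, squeeze them until the pointer peg meets the raised rib on the gauge tongue (a tip gap of 31 mm, a little wider than a battery), and hold that gap steady with both tips a few centimetres above the middle battery, touching nothing. Finish while still holding them there, and leave the torch, magnifier and carabiner alone.

Things in the scene. Friction and masses are not known exactly. Their poses are not given: they have to be found in the camera images.
- batten: Pale pine strip fixed on the dark shelf top: 18 mm (own x) by 230 mm (own y) by 12 mm high. Three brass pins, 7 mm across and 5 mm high, stand on its top 75 mm apart: at own y +75, 0 and -75 mm. Its -x side faces the robot and is the side to line up on. Origin: centre of its underside
- slot_l (a point): Point on the shelf top where the origin of the battery belongs that stands flush at the left brass pin (in the batten's frame: x -32 mm, y +75 mm)
- slot_m (a point): Point on the shelf top where the origin of the battery belongs that stands flush at the middle brass pin (in the batten's frame: x -32 mm, y 0 mm)
- slot_r (a point): Point on the shelf top where the origin of the battery belongs that stands flush at the right brass pin (in the batten's frame: x -32 mm, y -75 mm)
- battery_a: 9-volt block battery lying flat, loose: casing 46 mm long (own x), 26.5 mm wide (y), 17.5 mm high, 46 g. Two snap studs stand 2.5 mm out of its -x end, towards the robot. Origin: centre of the underside of the 46 mm casing. The three are alike, any may go to any pin; they start before the batten's robot side, turned up to 0.35 rad from square to it
- battery_b: 9-volt block battery lying flat, loose: casing 46 mm long (own x), 26.5 mm wide (y), 17.5 mm high, 46 g. Two snap studs stand 2.5 mm out of its -x end, towards the robot. Origin: centre of the underside of the 46 mm casing. The three are alike, any may go to any pin; they start before the batten's robot side, turned up to 0.35 rad from square to it
- battery_c: 9-volt block battery lying flat, loose: casing 46 mm long (own x), 26.5 mm wide (y), 17.5 mm high, 46 g. Two snap studs stand 2.5 mm out of its -x end, towards the robot. Origin: centre of the underside of the 46 mm casing. The three are alike, any may go to any pin; they start before the batten's robot side, turned up to 0.35 rad from square to it
- tweezers: White plastic sprung tweezers lying flat, loose, 60 g: two arms, 155 mm from heel pin to tips, a V that opens to own +x (away from the robot at the start). Own z is up. Origin: on the underside, midway between the two finger plates while open, on the V's middle line (own x). Heel pin at own x -95 mm, tips at about +58 mm. The frame is fixed to the +y arm
- plate (a point): Where to squeeze: outer face of the +y finger plate, 11 mm above the underside; its twin is on the other arm. Each plate is upright, 26 mm long, 22 mm high from the underside, at own x 0. Width over both plates: 50 mm open, 33 mm (and parallel) at the marked gap; 1 mm there makes 1.6 mm at the tips. Each plate pushes back with 2.5 N open, 5 N at the mark, 7 N shut
- rib (a point): Middle of the raised rib, 3 mm wide, on the flat gauge tongue that crosses over the arms 30 mm ahead of the finger plates, up to 21 mm above the underside. The upright 4 mm steel pointer peg on the -y arm, beside the tongue, is in line with the rib at the marked gap
- squeeze (a joint): Angle by which the tweezers are squeezed, rad: 0 open (tip gap 55 mm), 0.156 at the marked gap of 31 mm, 0.30 nearly shut; 0.01 rad is about 1.5 mm of tip gap; springs back to 0 when let go
- tip_a (a point): Inner face of the tip of the tweezers' +y arm, 8.5 mm above the underside; the tip gap is its distance from tip_b
- tip_b (a point): Inner face of the tip of the tweezers' -y arm, 8.5 mm above the underside
- torch: Grey torch with a toggle switch lying on its flats, 120 mm long (own x), 38 mm wide, 38 mm high; to be left alone. It lies on one side of the row and the tweezers on the other; which is which varies
- magnifier: Black folding plastic magnifier, 116 mm by 52 mm, 10 mm high, beyond the batten; to be left alone
- carabiner: Steel carabiner lying flat, 80 mm by 42 mm, 10 mm high, beyond the batten; to be left alone
Not all that is in view belongs to the job. Leave any purple look-alike of the battery_a alone. What is shaped like the battery_c but orange is not meant.

How it is judged:
By the outcome, as a careful person would: the job done as asked, in the order asked, and still so for the second after the job is handed in, while the arm keeps its last pose, push and grip.
It also fails if it takes over 64 s, if anything falls off the work surface, if the arm or the gripper's body presses on something with over 40 N, if the wrist force passes 120 N, or if a joint passes its speed limit or range.

## Working session

There is one attempt and no reset: what is moved stays moved. The work goes in short steps, Python scripts to look and compute and a shell command to move; the robot and the scene stay as the last step left them, time stands still between calls to the robot, and variables do not carry over. Pictures are saved under pics/ and viewed, about 8 in all and at most 12, crops included, and the job is handed in when it is done.

```bash
mkdir -p pics; cat > h.py <<'E'
import numpy as np, cv2
from plant import r
from scipy.spatial.transform import Rotation as R
def cam(n):
    st=r.get_state(); s=r.snapshot(n)
    if n=="wrist":
        T=np.eye(4);T[:3,:3]=R.from_quat(st["eef_rot"]).as_matrix();T[:3,3]=st["tool_pos"]
        M=T@np.array(s["T_tool_cam"]); s["origin"]=M[:3,3]; s["rotation"]=M[:3,:3]
    s["K"]=np.array([[s["fx"],0,s["cx"]],[0,s["fy"],s["cy"]],[0,0,1.]]); s["D"]=np.array(s["dist_coeffs"],float)
    s["origin"]=np.array(s["origin"]);s["rotation"]=np.array(s["rotation"])
    return s
def ray(s,px): # px=(col,row)
    u=cv2.undistortPoints(np.array([[px]],float),s["K"],s["D"])[0,0]
    d=s["rotation"]@np.array([u[0],-u[1],-1]); return d/np.linalg.norm(d)
def onz(s,px,z):
    d=ray(s,px); return s["origin"]+d*(z-s["origin"][2])/d[2]
def proj(s,P):
    c=(np.atleast_2d(P)-s["origin"])@s["rotation"]*[1,-1,-1]
    return cv2.projectPoints(c,np.zeros(3),np.zeros(3),s["K"],s["D"])[0][:,0]
def tri(s1,p1,s2,p2):
    d1,d2=ray(s1,p1),ray(s2,p2);A=np.stack([d1,-d2],1)
    t=np.linalg.lstsq(A,s2["origin"]-s1["origin"],rcond=None)[0]
    a=s1["origin"]+t[0]*d1;b=s2["origin"]+t[1]*d2
    return (a+b)/2,np.linalg.norm(a-b)
def save(s,name): cv2.imwrite("pics/"+name,cv2.cvtColor(s["img"],cv2.COLOR_RGB2BGR) if isinstance(s,dict) else s[...,::-1])
def dets(n,labels,z=None,s=None):
    for l in labels:
        for d in r.spot_point(l,n):
            c=d["location"][::-1]; print(n,l,round(d["confidence"],2),np.round(c,1), np.round(onz(s,c,z),4) if z is not None else "")
E
python3 - <<'E'
from h import *
st=r.get_state();print(st)
a=cam("scene");b=cam("side")
print(a["origin"],b["origin"],r.get_state()["clock"])
for n,s in (("scene",a),("side",b)):
    dets(n,["batten","slot_l","slot_m","slot_r","battery_a","tweezers","plate","rib","tip_a","tip_b","torch"],0.0,s)
save({"img":a["img"]},"a.png");save({"img":b["img"]},"b.png")
E
```

```text
{'clock': 0.0, 'q': array([-1.14821242,  0.69001975, -0.19449852,  1.56634683,  0.15733516,
        0.90249604, -0.21509302]), 'qd': array([-3.09549032e-04,  6.00154583e-04,  8.31900652e-05, -1.99523928e-04,
        1.07748307e-03,  1.31859565e-04,  1.32145531e-03]), 'joint_torque': array([ 5.41401587e-04, -5.27567732e+01, -1.26691528e+00, -1.53427005e+01,
       -5.26297709e-02,  6.57234457e-03,  1.84947417e-04]), 'tool_pos': array([0.23671407, 0.57767306, 0.19958665]), 'eef_rot': array([ 1.93120040e-01,  9.81174689e-01, -9.32646199e-04, -9.73666312e-05]), 'contact_force': array([-0.42304294, -0.23041646,  1.39687958]), 'moment': array([ 0.01287104, -0.01492076, -0.02502448]), 'opening': 1.001888711577609}
[ 1.46283601 -0.13022693  0.90686435] [ 0.31291542 -0.50266489  0.69453248] 0.1Traceback (most recent call last):
  File "<stdin>", line 6, in <module>
  File "h.py", line 29, in dets
    c=d["location"][::-1]; print(n,l,round(d["confidence"],2),np.round(c,1), np.round(onz(s,c,z),4) if z is not None else "")
                                                                                      ~~~^^^^^^^
  File "h.py", line 16, in onz
    d=ray(s,px); return s["origin"]+d*(z-s["origin"][2])/d[2]
  File "h.py", line 14, in ray
    d=s["rotation"]@np.array([u[0],-u[1],-1]); return d/np.linalg.norm(d)
      ~~~~~~~~~~~~~^~~~~~~~~~~~~~~~~~~~~~~~~~
ValueError: matmul: Input operand 1 has a mismatch in its core dimension 0, with gufunc signature (n?,k),(k,m?)->(n?,m?) (size 3 is different from 4)
```

```bash
python3 - <<'E'
s=open('h.py').read()
s=s.replace('s["rotation"]=np.array(s["rotation"])\n','s["rotation"]=np.array(s["rotation"])\n    if s["rotation"].size==4: s["rotation"]=R.from_quat(s["rotation"]).as_matrix()\n')
open('h.py','w').write(s)
E
python3 - <<'E'
from h import *
a=cam("scene");b=cam("side")
save({"img":a["img"]},"a.png");save({"img":b["img"]},"b.png")
for n,s in (("scene",a),("side",b)):
    dets(n,["batten","slot_l","slot_m","slot_r","battery_a","tweezers","plate","rib","tip_a","tip_b","torch"],0.0,s)
E
```

```text
scene batten 0.91 [269.8 244.1] [ 0.6085 -0.033   0.    ]
scene slot_l 0.74 [302.3 227.1] [0.5624 0.0533 0.    ]
scene slot_l 0.72 [240.3 238.2] [ 0.5796 -0.1009  0.    ]
scene slot_l 0.65 [268.8 233. ] [ 0.5714 -0.0308  0.    ]
scene slot_m 0.74 [302.3 227.1] [0.5624 0.0533 0.    ]
scene slot_m 0.72 [240.3 238.2] [ 0.5796 -0.1009  0.    ]
scene slot_m 0.65 [268.8 233. ] [ 0.5714 -0.0308  0.    ]
scene slot_r 0.74 [302.3 227.1] [0.5624 0.0533 0.    ]
scene slot_r 0.72 [240.3 238.2] [ 0.5796 -0.1009  0.    ]
scene slot_r 0.65 [268.8 233. ] [ 0.5714 -0.0308  0.    ]
scene battery_a 0.6 [248.8 184.2] [ 0.3811 -0.0615  0.    ]
scene battery_a 0.56 [266.2 205.9] [ 0.4735 -0.0255  0.    ]
scene battery_a 0.54 [315.2 186. ] [0.4127 0.1142 0.    ]
scene battery_a 0.53 [300.1 207.4] [0.491  0.0599 0.    ]
scene battery_a 0.51 [226.3 208.1] [ 0.468  -0.1275  0.    ]
scene tweezers 0.84 [160.1 214.8] [ 0.4703 -0.2951  0.    ]
scene plate 0.91 [171.3 215.3] [ 0.476  -0.2669  0.    ]
scene plate 0.63 [378.  199.8] [ 0.4897  0.2665 -0.    ]
scene rib 0.92 [154.1 222.2] [ 0.4955 -0.3092  0.    ]
sc
[... 1101 characters left out ...]
4845 0.0603 0.    ]
side battery_a 0.9 [197.7 273. ] [ 0.3747 -0.0655  0.    ]
side battery_a 0.8 [241.6 243.1] [ 0.4704 -0.0379  0.    ]
side battery_a 0.76 [261.3 277.9] [ 0.4734 -0.1217  0.    ]
side battery_a 0.75 [192.1 200.8] [0.4194 0.0995 0.    ]
side tweezers 0.81 [310.  364.2] [ 0.4793 -0.2949  0.    ]
side rib 0.94 [330.9 359.1] [ 0.5128 -0.3016  0.    ]
side tip_a 0.82 [351.1 372. ] [ 0.5311 -0.3326  0.    ]
side tip_a 0.61 [340.9 338.7] [ 0.5441 -0.279   0.    ]
side tip_b 0.82 [351.1 372. ] [ 0.5311 -0.3326  0.    ]
side tip_b 0.61 [340.9 338.7] [ 0.5441 -0.279   0.    ]
side torch 0.76 [194.6 137.7] [0.4845 0.2774 0.    ]
side torch 0.21 [308.5 252.6] [ 0.5743 -0.109   0.    ]
```

View pics/a.png

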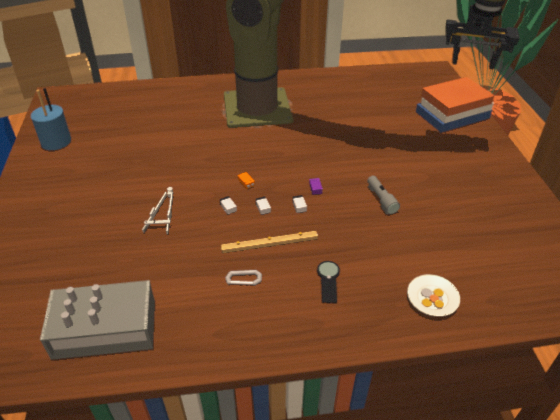

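View pics/b.png

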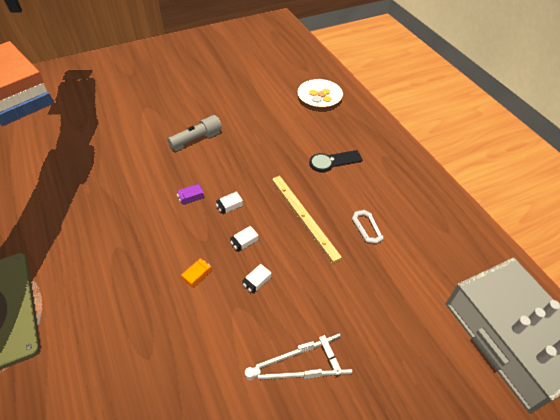

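The two pictures show white batteries at scene pixels (229,205), (263,205) and (300,204). The look-alikes are orange at (246,180) and purple at (316,186), which the task says to leave. The batten is at (270,242), the tweezers at (160,213) on the right, and the torch at (382,196) on the left. A white casing is what fits the description, and I'll confirm that from the wrist camera.

```bash
cat >> h.py <<'E'
def yaw(st=None):
    st=st or r.get_state(); x=R.from_quat(st["eef_rot"]).as_matrix()[:,1]; return np.arctan2(-x[0],x[1]) # 0: tool y = world y
def go(x,y,z,yw=None):
    "units needed: twist first, then shift in the then-standing tool axes"
    st=r.get_state(); c=yaw(st); t=0
    if yw is not None: t=-np.degrees(yw-c)/6; c=yw
    d=np.array([x,y,z])-st["tool_pos"]; cx=np.array([-np.cos(c),-np.sin(c),0]);cy=np.array([-np.sin(c),np.cos(c),0])
    print("twist",round(t,2),"shift",np.round(np.array([d@cx,d@cy,-d[2]])/.04,3),"clock",round(st["clock"],2))
E
python3 - <<'E'
from h import *
a=cam("scene");b=cam("side")
for l,p,q in [("batten",(269.8,244.1),(303.4,216.5)),("slot_l",(302.3,227.1),(272.8,198.5)),("slot_m",(268.8,233),(292,224.2)),("slot_r",(240.3,238.2),(309.5,249.5)),
 ("bl",(300.1,207.4),(229.4,204.1)),("bm",(266.2,205.9),(241.6,243.1)),("br",(226.3,208.1),(261.3,277.9)),("tw",(160.1,214.8),(310,364.2)),("rib",(154.1,222.2),(330.9,359.1)),("tip",(166.2,230.5),(340.9,338.7)),("tip2",(143.9,231),(351.1,372))]:
    P,e=tri(a,p,b,q);print(l,np.round(P,4),round(e,4))
w=r.snapshot("wrist");print(np.round(w["T_tool_cam"],3),w["fx"],w["cx"],w["cy"])
go(.46,-.03,.35,.09)
E
```

```text
batten [ 0.6057 -0.031  -0.0013] 0.0043
slot_l [ 0.5686  0.0466 -0.    ] 0.0149
slot_m [ 0.575  -0.034   0.0009] 0.0069
slot_r [ 0.5794 -0.1019 -0.001 ] 0.0023
bl [ 0.4857  0.0618 -0.0038] 0.0026
bm [ 0.4707 -0.0287 -0.0061] 0.0091
br [ 0.4726 -0.1262  0.0053] 0.003
tw [ 0.4775 -0.2953  0.0058] 0.0028
rib [ 0.5092 -0.306   0.0132] 0.0012
tip [ 0.5403 -0.2794  0.0095] 0.0054
tip2 [ 0.5292 -0.3328  0.0051] 0.0022
[[ 0.001  0.956  0.293  0.075]
 [ 1.    -0.    -0.001  0.001]
 [-0.001  0.293 -0.956 -0.183]
 [ 0.     0.     0.     1.   ]] 307.41255592256937 286.4095701656075 210.47975320978705
twist -4.57 shift [ -4.187 -15.649  -3.739] clock 1.5
```

```bash
python3 -m jog '[{"translation":[-0.25,-0.9,0],"twist":0,"claw":100},{"translation":[0,0,0],"twist":-0.95,"claw":100},{"translation":[0,0,0],"twist":-0.95,"claw":100},{"translation":[0,0,0],"twist":-0.95,"claw":100},{"translation":[0,0,0],"twist":-0.95,"claw":100},{"translation":[0,0,0],"twist":-0.77,"claw":100},{"translation":[-0.27,-0.9,0],"twist":0,"claw":60},{"translation":[-0.27,-0.9,0],"twist":0,"claw":60},{"translation":[-0.27,-0.9,0],"twist":0,"claw":60},{"translation":[-0.27,-0.9,0],"twist":0,"claw":60},{"translation":[-0.27,-0.9,0],"twist":0,"claw":60},{"translation":[-0.27,-0.9,0],"twist":0,"claw":60},{"translation":[-0.27,-0.9,0],"twist":0,"claw":60},{"translation":[-0.27,-0.9,0],"twist":0,"claw":60},{"translation":[-0.27,-0.9,0],"twist":0,"claw":60},{"translation":[-0.27,-0.9,0],"twist":0,"claw":60},{"translation":[-0.27,-0.9,0],"twist":0,"claw":60},{"translation":[-0.27,-0.9,0],"twist":0,"claw":60},{"translation":[-0.27,-0.9,0],"twist":0,"claw":60},{"translation":[0,0,0],"twist":0,"claw":60}]' 20
python3 - <<'E'
from h import *
print(yaw()); go(.46,-.03,.2,.09)
s=cam("wrist"); save(s,"w1.png")
dets("wrist",["batten","slot_l"],0.0,s); dets("wrist",["battery_a"],0.0,s)
E
```

```text
clock: 3.17
tool_pos: [0.4165, 0.0793, 0.2001]
eef_rot: [-0.038, 0.999, -0.002, 0.0]
contact_force: [-1.0, 0.6, -0.4]
opening: 0.608
0.07628399736742533
twist -0.13 shift [-0.839 -2.819  0.004] clock 3.17
wrist batten 0.15 [124.7 203.9] [ 0.4662 -0.1262 -0.    ]
wrist battery_a 0.97 [263.9 226.3] [0.483 0.055 0.   ]
wrist battery_a 0.91 [197.5 217.1] [ 0.4769 -0.0326  0.    ]
wrist battery_a 0.9 [167.1 134.9] [ 0.3746 -0.0684  0.    ]
wrist battery_a 0.88 [127.5 205.1] [ 0.4675 -0.1228  0.    ]
wrist battery_a 0.58 [314.6 184.2] [0.4212 0.116  0.    ]
```

View pics/w1.png

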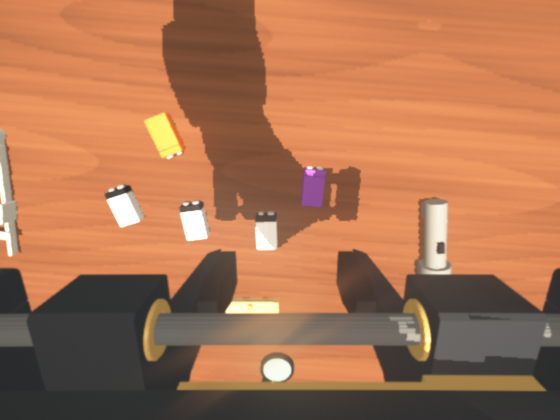

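The picture shows the white batteries at pixels (264,232), (194,221) and (124,206), the orange one at (163,135) and the purple one at (314,187). The gripper hides the batten, so I'll go up and back.

```bash
python3 -m jog '[{"translation":[0,-0.5,-0.8],"twist":0,"claw":55},{"translation":[0,-0.5,-0.8],"twist":0,"claw":55},{"translation":[0,-0.5,-0.8],"twist":-0.13,"claw":55},{"translation":[0,-0.5,-0.8],"twist":0,"claw":55},{"translation":[0,-0.5,-0.8],"twist":0,"claw":55},{"translation":[0,-0.5,-0.8],"twist":0,"claw":55},{"translation":[0,0,0],"twist":0,"claw":55},{"translation":[0,0,0],"twist":0,"claw":55}]' 20
cat >> h.py <<'E'
def white(s,name="",box=None):
    "white battery blobs -> centre at z=.0175 and yaw of long axis"
    hsv=cv2.cvtColor(s["img"],cv2.COLOR_RGB2HSV); m=((hsv[...,1]<60)&(hsv[...,2]>150)).astype(np.uint8)
    return m
def batten_mask(s):
    hsv=cv2.cvtColor(s["img"],cv2.COLOR_RGB2HSV); return hsv
E
python3 - <<'E'
from h import *
s=cam("wrist"); save(s,"w2.png"); save({"img":cv2.resize(s["img"][120:320,60:500],None,fx=1.8,fy=1.8)},"w2c.png")
print(yaw(),r.get_state()["tool_pos"])
dets("wrist",["batten","slot_l","battery_a","tweezers","plate","rib","tip_a"],0.0,s)
for n,p in (("scene",(240,260)),("side",(290,215)),("wrist",(280,250))):
    c=cam(n); hsv=cv2.cvtColor(c["img"],cv2.COLOR_RGB2HSV)
    dets(n,["batten"],.0,c)
    for P in [(.6085,-.033,.012),(.6,.05,.012),(.615,-.11,.012),(.57,-.03,0)]:
        q=proj(c,np.array(P))[0].round().astype(int); print(n,q,hsv[q[1],q[0]] if 0<=q[1]<420 else "")
E
```

```text
clock: 4.03
tool_pos: [0.4268, -0.0306, 0.3937]
eef_rot: [-0.052, 0.999, -0.0, 0.002]
contact_force: [-1.2, 0.2, -1.0]
opening: 0.553
0.10603472881670024 [ 0.42575248 -0.0300152   0.39239392]
wrist batten 0.58 [272.8 246.6] [ 0.6093 -0.0379  0.    ]
wrist slot_l 0.92 [307.8 234. ] [0.5745 0.0296 0.    ]
wrist slot_l 0.74 [278.1 227. ] [ 0.5658 -0.0312  0.    ]
wrist slot_l 0.6 [237.3 228.9] [ 0.5783 -0.112   0.    ]
wrist battery_a 0.72 [232.4 171.6] [ 0.4639 -0.1278  0.    ]
wrist battery_a 0.71 [328.8 189.9] [0.48   0.0584 0.    ]
wrist battery_a 0.71 [279.2 185.9] [ 0.4821 -0.0372  0.    ]
wrist battery_a 0.56 [364.9 161.1] [0.4183 0.1175 0.    ]
wrist tweezers 0.7 [146.7 173.1] [ 0.4838 -0.2883  0.    ]
wrist plate 0.68 [152.6 176.4] [ 0.4889 -0.2774  0.    ]
wrist rib 0.71 [135.2 192.4] [ 0.5238 -0.3113  0.    ]
wrist tip_a 0.96 [151.6 202.7] [ 0.5413 -0.2806 -0.    ]
wrist tip_a 0.94 [125.7 197.8] [ 0.5366 -0.3298  0.    ]
scene batten 0.91 [267.3 244.6] [ 0.6094 -0.0391  0.    ]
scene batten 0.55 [142.4 231.3] [ 0.524  -0.3365  0.    ]
scene batten 0.18 [300.9 206. ] [0.486  0.0628 0.    ]
scene [270 241] [ 19 148 237]
scene [304 235] [ 18 149 233]
scene [237 246] [ 19 148 239]
scene [269 233] [ 11 164 131]
side batten 0.86 [304. 217.] [ 0.6053 -0.0311 -0.    ]
side [306 213] [ 29  93 255]
side [284 186] [ 26 108 255]
side [329 242] [ 30  83 255]
side [288 223] [ 11 175 169]
wrist batten 0.6 [274.8 249. ] [ 0.6105 -0.0343  0.    ]
wrist [275 251] [ 30  41 255]
wrist [317 251] [ 29  40 255]
wrist [237 250] [ 29  56 255]
wrist [279 231] [ 11 152 222]
```

View pics/w2c.png

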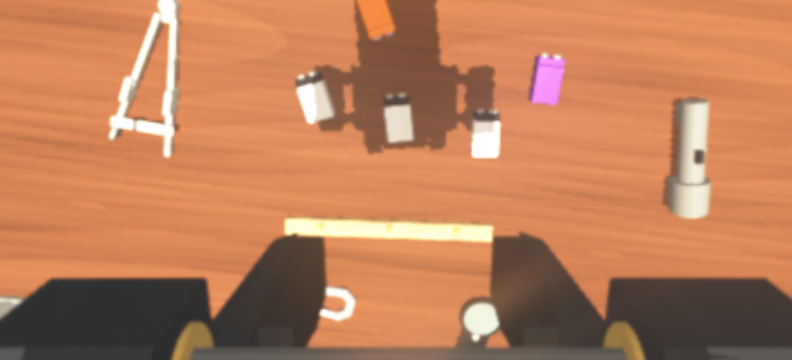

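The crop shows the batten at about (285–493, 230) with its pins visible. The white batteries are at (315,98), (398,118) and (486,135), clear of the orange (376,15) and purple (547,80) ones. The tweezers are on the left at (150,100). Next I'll fit box models to the masks in all three views.

```bash
cat > fit.py <<'E'
from h import *
from scipy.optimize import minimize
def boxpts(p,x0,x1,hy,h):
    c,s=np.cos(p[2]),np.sin(p[2])
    return np.array([[p[0]+c*x-s*y,p[1]+s*x+c*y,z] for x in (x0,x1) for y in (-hy,hy) for z in (0.,h)])
def mask(s,kind):
    h=cv2.cvtColor(s["img"],cv2.COLOR_RGB2HSV).astype(int)
    if kind=="batten": m=(h[...,0]>15)&(h[...,0]<40)&(h[...,2]>190)&(h[...,1]>25)&(h[...,1]<170)
    else: m=(h[...,1]<95)&(h[...,2]>95)
    return m.astype(np.float32)
def fit(views,kind,p0,rad=22):
    F=4; data=[]
    for s in views:
        q=proj(s,boxpts(p0,-.009,.009,.115,.012) if kind=="batten" else boxpts(p0,-.02,.023,.013,.0175))
        a=np.floor(q.min(0)-rad/2).astype(int);b=np.ceil(q.max(0)+rad/2).astype(int)
        m=cv2.resize(mask(s,kind)[a[1]:b[1],a[0]:b[0]],None,fx=F,fy=F,interpolation=cv2.INTER_LINEAR)
        m=(m>.5).astype(np.uint8)
        n,l,st,ct=cv2.connectedComponentsWithStats(m)   # keep blob nearest to guess
        t=((q.mean(0)-a)+.5)*F-.5; k=1+np.argmin([np.hypot(*(c-t))-2*np.sqrt(x[4]) for c,x in zip(ct[1:],st[1:])]) if n>1 else 0
        data.append((s,(l==k).astype(np.uint8),a))
    def cost(v):
        p=np.array(v[:3])*[.01,.01,.1]+p0; c=0
        for s,m,a in data:
            B=boxpts(p,-.009,.009,.115,.012) if kind=="batten" else boxpts(p,.023-v[3]*.01,.023,.01325,.0175)
            q=((proj(s,B)-a)+.5)*F-.5
            im=np.zeros_like(m); cv2.fillConvexPoly(im,cv2.convexHull(np.round(q*16).astype(np.int32)),1,shift=4)
            c+=1-(im&m).sum()/max(1,(im|m).sum())
        return c/len(data)
    best=None
    for y0 in (-1.5,0,1.5):
        x0=[0,0,y0 if kind!="batten" else y0/5]+([3.6] if kind!="batten" else [])
        o=minimize(cost,x0,method="Nelder-Mead",options=dict(initial_simplex=np.array([x0]+[np.array(x0)+np.eye(len(x0))[i]*.6 for i in range(len(x0))]),xatol=.01,fatol=1e-4,maxiter=300))
        if best is None or o.fun<best.fun: best=o
    return np.array(best.x[:3])*[.01,.01,.1]+p0, best.fun, best.x[3:]*10
def static(n,f):
    s=cam(n); s["img"]=cv2.cvtColor(cv2.imread("pics/"+f),cv2.COLOR_BGR2RGB); return s
E
python3 - <<'E'
from fit import *
a=static("scene","a.png");b=static("side","b.png");w=static("wrist","w2.png")
for nm,v in (("scene",[a]),("side",[b]),("wrist",[w]),("all",[a,b,w])):
    print(nm,*[np.round(x,4) for x in fit(v,"batten",np.array([.607,-.033,.09]))])
for k,p in (("bl",[.484,.058,.09]),("bm",[.476,-.034,.09]),("br",[.468,-.125,.09])):
    for nm,v in (("scene",[a]),("side",[b]),("wrist",[w]),("all",[a,b,w])):
        print(k,nm,*[np.round(x,4) for x in fit(v,"w",np.array(p))])
E
```

```text
scene [ 0.597  -0.0342  0.067 ] 0.4511 []
side [ 0.6063 -0.0285  0.0601] 0.2575 []
wrist [ 0.6041 -0.0332  0.061 ] 0.0904 []
all [ 0.6043 -0.0331  0.0634] 0.2702 []
bl scene [0.4844 0.0581 0.0812] 0.0549 [38.2466]
bl side [0.4832 0.0577 0.0762] 0.0579 [35.6179]
bl wrist [0.4841 0.0579 0.1185] 0.1138 [47.8253]
bl all [0.4839 0.058  0.0979] 0.0993 [37.8819]
bm scene [ 0.4769 -0.035   0.215 ] 0.0596 [38.5592]
bm side [ 0.476  -0.0355  0.1945] 0.0644 [33.8601]
bm wrist [ 0.4769 -0.0352  0.227 ] 0.0748 [37.6459]
bm all [ 0.4767 -0.0354  0.2352] 0.0788 [36.8243]
br scene [ 0.4637 -0.1232  0.3694] 0.0544 [37.5625]
br side [ 0.4628 -0.1233  0.3556] 0.0652 [32.7688]
br wrist [ 0.4636 -0.1231  0.3679] 0.1044 [47.738]
br all [ 0.4636 -0.1234  0.3808] 0.1268 [37.4466]
```

```bash
sed -i 's/if kind=="batten": m=.*/if kind=="batten": m=cv2.morphologyEx(((h[...,0]>=15)\&(h[...,0]<45)\&(h[...,2]>120)).astype(np.uint8),cv2.MORPH_CLOSE,np.ones((3,3)))/' fit.py
python3 - <<'E'
from fit import *
a=static("scene","a.png");b=static("side","b.png");w=static("wrist","w2.png")
for nm,v in (("scene",[a]),("side",[b]),("wrist",[w]),("all",[a,b,w])):
    p,f,_=fit(v,"batten",np.array([.606,-.033,.07]),rad=14);print(nm,np.round(p,4),round(f,3))
c,s=np.cos(p[2]),np.sin(p[2])
for y in (.075,0,-.075): print("slot",np.round([p[0]-c*.032-s*y,p[1]-s*.032+c*y],4))
go(.4839,.058,.05,.098)
E
```

```text
scene [ 0.6041 -0.0333  0.0655] 0.099
side [ 0.6035 -0.0325  0.0668] 0.055
wrist [ 0.6036 -0.0332  0.0623] 0.053
all [ 0.6036 -0.0335  0.0639] 0.071
slot [0.5669 0.0393]
slot [ 0.5717 -0.0355]
slot [ 0.5765 -0.1103]
twist 0.05 shift [-1.663  2.09   8.561] clock 5.03
```

```bash
python3 -m jog '[{"translation":[-0.16,0.21,0.86],"twist":0.2,"claw":55},{"translation":[-0.16,0.21,0.86],"twist":0,"claw":55},{"translation":[-0.16,0.21,0.86],"twist":0,"claw":55},{"translation":[-0.16,0.21,0.86],"twist":0,"claw":55},{"translation":[-0.16,0.21,0.86],"twist":0,"claw":55},{"translation":[-0.16,0.21,0.86],"twist":0,"claw":55},{"translation":[-0.16,0.21,0.86],"twist":0,"claw":55},{"translation":[-0.16,0.21,0.86],"twist":0,"claw":55},{"translation":[-0.16,0.21,0.86],"twist":0,"claw":55},{"translation":[-0.16,0.21,0.86],"twist":0,"claw":55},{"translation":[0,0,0],"twist":0,"claw":55},{"translation":[0,0,0],"twist":0,"claw":55}]' 12
python3 -c "
from h import *
print(yaw()); go(.484,.058,.006,.085)"
```

```text
clock: 6.03
tool_pos: [0.4814, 0.0576, 0.0474]
eef_rot: [-0.042, 0.999, -0.0, -0.002]
contact_force: [-0.1, -0.3, -0.1]
opening: 0.549
0.08391287495559469
twist -0.01 shift [-0.065  0.006  1.034] clock 6.03
```

```bash
python3 -m jog '[{"translation":[-0.06,0,0.5],"twist":0,"claw":55},{"translation":[0,0,0.5],"twist":0,"claw":55},{"translation":[0,0,0],"twist":0,"claw":55},{"translation":[0,0,0],"twist":0,"claw":20},{"translation":[0,0,0],"twist":0,"claw":20},{"translation":[0,0,0],"twist":0,"claw":20},{"translation":[0,0,0],"twist":0,"claw":20},{"translation":[0,0,0],"twist":0,"claw":20},{"translation":[0,0,-0.25],"twist":0,"claw":20},{"translation":[0,0,-0.25],"twist":0.2,"claw":20},{"translation":[0,0,0],"twist":0,"claw":20}]' 12
python3 -c "
from h import *
print(yaw()); go(.5648,.0393,.027,.065)"
```

```text
clock: 6.95
tool_pos: [0.4859, 0.0577, 0.0301]
eef_rot: [-0.03, 1.0, 0.0, 0.001]
contact_force: [0.0, 0.6, -0.3]
opening: 0.206
0.05984714647352163
twist -0.05 shift [-1.938 -0.588  0.078] clock 6.95
```

```bash
python3 - <<'E'
from fit import *
b=cam("side"); a=cam("scene")
save({"img":cv2.resize(b["img"][140:300,130:350],None,fx=3,fy=3,interpolation=cv2.INTER_CUBIC)},"b2.png")
print(fit([b],"w",np.array([.484,.058,.085])))
E
```

```text
(array([0.4828887 , 0.05674909, 0.06799348]), np.float64(0.08365834633385338), array([35.52674863]))
```

View pics/b2.png

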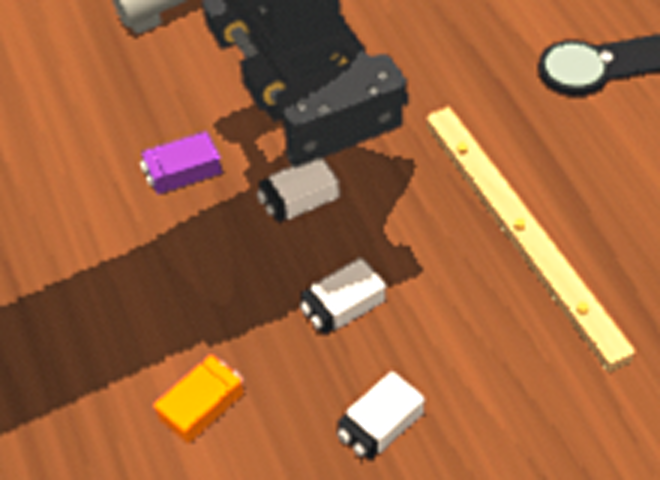

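The battery is still on the table and hardly moved, so the fingers probably had not closed before the lift. I'll open, go down again and check the grip before lifting.

```bash
python3 -m jog '[{"translation":[0.05,0,0],"twist":-0.1,"claw":55},{"translation":[0,0,0],"twist":0,"claw":55},{"translation":[0,0,0],"twist":0,"claw":55},{"translation":[0,0,0],"twist":0,"claw":55},{"translation":[0,0,0],"twist":0,"claw":55},{"translation":[0,0,0],"twist":0,"claw":55}]' 12
python3 -m jog '[{"translation":[0,0,0.35],"twist":0,"claw":55},{"translation":[0,0,0.25],"twist":0,"claw":55},{"translation":[0,0,0],"twist":0,"claw":55},{"translation":[0,0,0],"twist":0,"claw":20},{"translation":[0,0,0],"twist":0,"claw":20},{"translation":[0,0,0],"twist":0,"claw":20},{"translation":[0,0,0],"twist":0,"claw":20}]' 12
python3 -m jog '[{"translation":[0,0,0],"twist":0,"claw":20},{"translation":[0,0,0],"twist":0,"claw":20},{"translation":[0,0,0],"twist":0,"claw":20},{"translation":[0,0,0],"twist":0,"claw":20}]' 12
```

```text
clock: 7.55
tool_pos: [0.4829, 0.0575, 0.0283]
eef_rot: [-0.036, 0.999, 0.0, -0.0]
contact_force: [0.3, 0.1, -0.6]
opening: 0.549
clock: 8.13
tool_pos: [0.4833, 0.0575, 0.0049]
eef_rot: [-0.036, 0.999, 0.0, 0.0]
contact_force: [0.1, -0.2, 0.7]
opening: 0.278
clock: 8.47
tool_pos: [0.483, 0.0575, 0.0045]
eef_rot: [-0.036, 0.999, 0.0, 0.0]
contact_force: [0.1, -0.1, 0.0]
opening: 0.199
```

```bash
python3 - <<'E'
from fit import *
b=cam("side"); a=cam("scene"); st=r.get_state()
q=proj(b,st["tool_pos"])[0]; q2=proj(a,st["tool_pos"])[0]; print(q,q2)
def crop(s,q): 
    im=s["img"].copy(); cv2.circle(im,tuple(q.round().astype(int)),1,(0,255,0),-1); x,y=q.astype(int); return cv2.resize(im[y-50:y+50,x-60:x+60],None,fx=3.3,fy=4)
save({"img":np.hstack([crop(a,q2),crop(b,q)])},"c3.png")
E
```

```text
[229.0569401  203.84707911] [298.74677663 204.11240949]
```

View pics/c3.png

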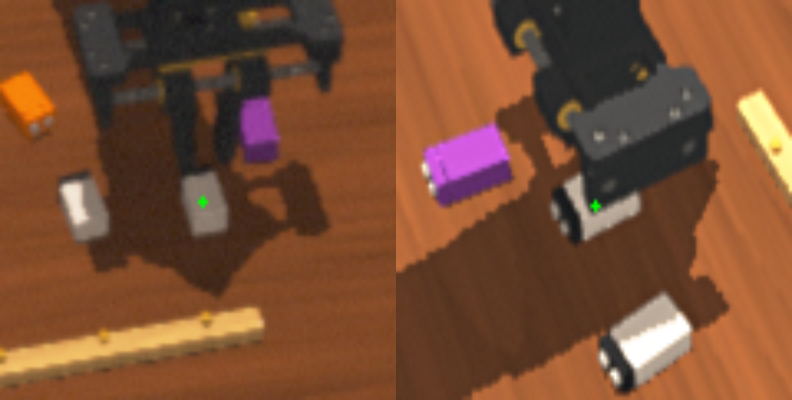

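The crop shows both fingertips ending above and behind the battery's top, about 30 mm higher than the reported TCP, and the battery is untouched. I'll open and feel my way down.

```bash
python3 -m jog '[{"translation":[0,0,0],"twist":0,"claw":55},{"translation":[0,0,0],"twist":0,"claw":55},{"translation":[0,0,0],"twist":0,"claw":55},{"translation":[0,0,0],"twist":0,"claw":55},{"translation":[0,0,0],"twist":0,"claw":55},{"translation":[0,0,0],"twist":0,"claw":55}]' 12
python3 - <<'E'
from h import *
s=cam("wrist"); save(s,"w4.png"); st=r.get_state(); T=R.from_quat(st["eef_rot"]).as_matrix()
for dz in (0,-.02,-.04):
  for dy in (-.024,.024): print(dz,dy,proj(s,st["tool_pos"]+T@[0,dy,dz])[0].round())
b=cam("side"); save({"img":np.hstack([cv2.resize(s["img"][130:330,180:400],None,fx=1.8,fy=2),cv2.resize(b["img"][150:250,170:290],None,fx=3.3,fy=4)])},"c4.png")
E
python3 -m jog '[{"translation":[0,0,0.07],"twist":0,"claw":55},{"translation":[0,0,0],"twist":0,"claw":55},{"translation":[0,0,0],"twist":0,"claw":55}]' 12
```

```text
clock: 9.07
tool_pos: [0.4829, 0.0575, 0.0044]
eef_rot: [-0.036, 0.999, 0.0, -0.0]
contact_force: [-0.5, 0.9, -0.1]
opening: 0.549
0 -0.024 [247. 239.]
0 0.024 [322. 239.]
-0.02 -0.024 [243. 252.]
-0.02 0.024 [326. 252.]
-0.04 -0.024 [238. 268.]
-0.04 0.024 [331. 268.]
clock: 9.42
tool_pos: [0.4828, 0.0575, 0.0014]
eef_rot: [-0.036, 0.999, -0.0, -0.0]
contact_force: [0.1, -0.2, -0.2]
opening: 0.546
```

View pics/c4.png

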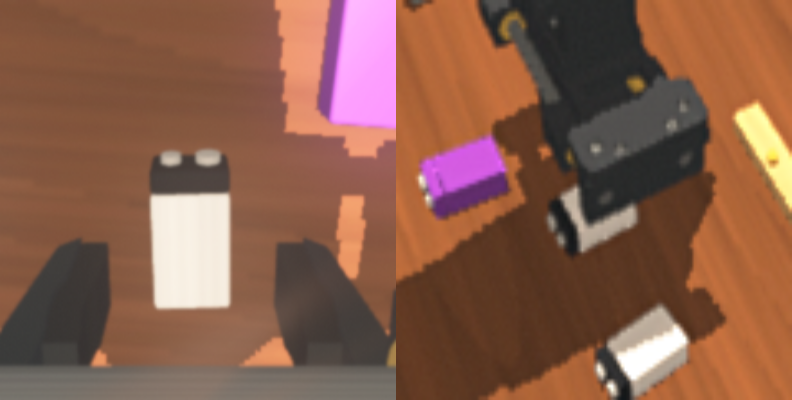

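```bash
python3 -m jog '[{"translation":[0,0,0.1],"twist":0,"claw":55},{"translation":[0,0,0.1],"twist":0,"claw":55},{"translation":[0,0,0.1],"twist":0,"claw":55},{"translation":[0,0,0],"twist":0,"claw":55}]' 12
python3 -m jog '[{"translation":[0,0,0.1],"twist":0,"claw":55},{"translation":[0,0,0.1],"twist":0,"claw":55},{"translation":[0,0,0],"twist":0,"claw":55}]' 12
```

```text
clock: 9.75
tool_pos: [0.4825, 0.0575, -0.0112]
eef_rot: [-0.036, 0.999, -0.0, -0.001]
contact_force: [0.7, 0.5, -0.4]
opening: 0.548
clock: 10.0
tool_pos: [0.4826, 0.0575, -0.0191]
eef_rot: [-0.036, 0.999, -0.0, -0.0]
contact_force: [-0.6, -1.3, -0.2]
opening: 0.546
```

The TCP is 19 mm below the surface with no contact, so the fingertips really sit well above the nominal TCP. I'll close here and check.

```bash
python3 -m jog '[{"translation":[0,0,0],"twist":0,"claw":20},{"translation":[0,0,0],"twist":0,"claw":20},{"translation":[0,0,0],"twist":0,"claw":20},{"translation":[0,0,0],"twist":0,"claw":20},{"translation":[0,0,0],"twist":0,"claw":20}]' 12
```

```text
clock: 10.42
tool_pos: [0.4831, 0.0575, -0.0183]
eef_rot: [-0.036, 0.999, 0.0, 0.0]
contact_force: [-1.2, -0.4, -0.1]
opening: 0.206
```

```bash
python3 -m jog '[{"translation":[0,0,0],"twist":0,"claw":50},{"translation":[0,0,0],"twist":0,"claw":50},{"translation":[0,0,0],"twist":0,"claw":50},{"translation":[0,0,0],"twist":0,"claw":50},{"translation":[0,0,0],"twist":0,"claw":50},{"translation":[0,0,0.1],"twist":0,"claw":50},{"translation":[0,0,0.1],"twist":0,"claw":50},{"translation":[0,0,0],"twist":0,"claw":50}]' 12
python3 -m jog '[{"translation":[0,0,0.08],"twist":0,"claw":50},{"translation":[0,0,0],"twist":0,"claw":50},{"translation":[0,0,0],"twist":0,"claw":50}]' 12
python3 -m jog '[{"translation":[0,0,0],"twist":0,"claw":20},{"translation":[0,0,0],"twist":0,"claw":20},{"translation":[0,0,0],"twist":0,"claw":20},{"translation":[0,0,0],"twist":0,"claw":20},{"translation":[0,0,0],"twist":0,"claw":20}]' 12
```

```text
clock: 11.08
tool_pos: [0.4826, 0.0575, -0.0272]
eef_rot: [-0.036, 0.999, -0.0, -0.001]
contact_force: [0.4, 0.2, 0.1]
opening: 0.498
clock: 11.33
tool_pos: [0.4828, 0.0575, -0.0298]
eef_rot: [-0.036, 0.999, -0.0, -0.0]
contact_force: [0.4, -0.0, 0.3]
opening: 0.497
clock: 11.75
tool_pos: [0.483, 0.0575, -0.0295]
eef_rot: [-0.036, 0.999, 0.0, 0.0]
contact_force: [0.3, 0.0, -0.5]
opening: 0.298
```

Gripped at an opening of 0.298, about 26 mm. I'll go a few mm deeper for a better hold.

```bash
python3 -m jog '[{"translation":[0,0,0],"twist":0,"claw":40},{"translation":[0,0,0.06],"twist":0,"claw":40},{"translation":[0,0,0.06],"twist":0,"claw":40},{"translation":[0,0,0],"twist":0,"claw":20},{"translation":[0,0,0],"twist":0,"claw":20},{"translation":[0,0,0],"twist":0,"claw":20},{"translation":[0,0,0],"twist":0,"claw":20}]' 12
python3 -c "
from h import *
print(yaw()); go(.5628,.0393,-.029,.065)"
```

```text
clock: 12.33
tool_pos: [0.4829, 0.0575, -0.0344]
eef_rot: [-0.036, 0.999, 0.0, -0.0]
contact_force: [-0.5, 0.4, -0.0]
opening: 0.301
0.07203270848326997
twist 0.07 shift [-1.963 -0.585 -0.136] clock 12.33
```

```bash
python3 -m jog '[{"translation":[0,0,-0.12],"twist":0.07,"claw":20},{"translation":[-0.33,-0.1,0],"twist":0,"claw":20},{"translation":[-0.33,-0.1,0],"twist":0,"claw":20},{"translation":[-0.33,-0.1,0],"twist":0,"claw":20},{"translation":[-0.33,-0.1,0],"twist":0,"claw":20},{"translation":[-0.33,-0.1,0],"twist":0,"claw":20},{"translation":[-0.3,-0.08,0],"twist":0,"claw":20},{"translation":[0,0,0],"twist":0,"claw":20},{"translation":[0,0,0],"twist":0,"claw":20}]' 12
python3 - <<'E'
from fit import *
print(yaw()); go(.5658,.0393,-.034,.065)
for n in ("side","scene"): s=cam(n); print(n,fit([s],"w",np.array([.564,.039,.065]),14))
E
```

```text
clock: 13.08
tool_pos: [0.5622, 0.0391, -0.0294]
eef_rot: [-0.032, 0.999, 0.0, 0.0]
contact_force: [-0.2, 0.2, 0.5]
opening: 0.302
0.06357212868741038
twist -0.01 shift [-0.09  -0.002  0.115] clock 13.08
side (array([ 0.53376575,  0.04535491, -0.18748644]), np.float64(0.4541884816753927), array([2.53369487]))
scene (array([ 0.55665843,  0.04355038, -0.06967339]), np.float64(0.1162310866574966), array([34.17095036]))
```

```bash
python3 -m jog '[{"translation":[0,0,0.1],"twist":0,"claw":20},{"translation":[-0.06,0,0],"twist":0,"claw":20},{"translation":[-0.04,0,0],"twist":0,"claw":20},{"translation":[0,0,0],"twist":0,"claw":20}]' 12
python3 -m jog '[{"translation":[-0.03,0,0],"twist":0,"claw":20},{"translation":[-0.03,0,0],"twist":0,"claw":20},{"translation":[0,0,0],"twist":0,"claw":20}]' 12
```

```text
clock: 13.52
tool_pos: [0.5657, 0.0399, -0.0338]
eef_rot: [-0.033, 0.999, -0.0, -0.001]
contact_force: [-1.2, 0.3, -1.6]
opening: 0.301
clock: 13.77
tool_pos: [0.5656, 0.0398, -0.034]
eef_rot: [-0.033, 0.999, -0.0, -0.003]
contact_force: [-5.3, 0.8, 1.6]
opening: 0.303
```

Contact shows as −5 N against the batten. I'll release, rise and go to the middle battery.

```bash
python3 -m jog '[{"translation":[0.03,0,0],"twist":0,"claw":48},{"translation":[0,0,0],"twist":0,"claw":48},{"translation":[0,0,0],"twist":0,"claw":48},{"translation":[0,0,-0.5],"twist":0,"claw":48},{"translation":[0,0,-0.8],"twist":0,"claw":50},{"translation":[0,0,0],"twist":0,"claw":50}]' 12
python3 -c "
from h import *
print(yaw()); go(.4765,-.0353,.02,.22)"
```

```text
clock: 14.27
tool_pos: [0.5714, 0.0402, 0.0227]
eef_rot: [-0.032, 0.999, 0.001, 0.004]
contact_force: [0.2, 0.7, 1.2]
opening: 0.5
0.06399938823922353
twist -1.49 shift [ 2.727 -1.325  0.068] clock 14.27
```

```bash
python3 -m jog '[{"translation":[0,0,0],"twist":-0.75,"claw":50},{"translation":[0,0,0],"twist":-0.74,"claw":50},{"translation":[0.68,-0.33,0],"twist":0,"claw":50},{"translation":[0.68,-0.33,0],"twist":0,"claw":50},{"translation":[0.68,-0.33,0],"twist":0,"claw":50},{"translation":[0.68,-0.33,0],"twist":0,"claw":50},{"translation":[0,0,0],"twist":0,"claw":50},{"translation":[0,0,0],"twist":0,"claw":50}]' 12
python3 - <<'E'
from fit import *
print(yaw()); go(.4765,-.0353,-.034,.22)
b=cam("side");print(fit([b],"w",np.array([.5667,.0393,.065]),14))
a=cam("scene");print(fit([a],"w",np.array([.5667,.0393,.065]),14))
E
```

```text
clock: 14.93
tool_pos: [0.4722, -0.037, 0.0185]
eef_rot: [-0.109, 0.994, -0.0, -0.0]
contact_force: [-0.3, 0.3, 0.5]
opening: 0.495
0.21874750486055497
twist -0.01 shift [-0.113  0.018  1.311] clock 14.93
(array([0.5672059 , 0.0409472 , 0.06946527]), np.float64(0.17649647887323938), array([28.55028225]))
(array([0.55483961, 0.03991523, 0.11612728]), np.float64(0.0818802122820318), array([26.55962871]))
```

```bash
python3 -m jog '[{"translation":[-0.1,0.02,0.4],"twist":0,"claw":50},{"translation":[0,0,0.5],"twist":0,"claw":50},{"translation":[0,0,0.4],"twist":0,"claw":50},{"translation":[0,0,0],"twist":0,"claw":20},{"translation":[0,0,0],"twist":0,"claw":20},{"translation":[0,0,0],"twist":0,"claw":20},{"translation":[0,0,0],"twist":0,"claw":20},{"translation":[0,0,0],"twist":0,"claw":20}]' 12
python3 -c "
from h import *
print(yaw()); go(.5677,-.0357,-.029,.065)"
```

```text
clock: 15.7
tool_pos: [0.4773, -0.0338, -0.0328]
eef_rot: [-0.11, 0.994, 0.0, 0.001]
contact_force: [-0.4, 0.2, -1.1]
opening: 0.3
0.22046708005675322
twist 1.48 shift [-2.251 -0.193 -0.095] clock 15.7
```

```bash
python3 -m jog '[{"translation":[0,0,-0.12],"twist":0,"claw":20},{"translation":[0,0,0],"twist":0.74,"claw":20},{"translation":[0,0,0],"twist":0.74,"claw":20},{"translation":[-0.37,-0.035,0],"twist":0,"claw":20},{"translation":[-0.37,-0.035,0],"twist":0,"claw":20},{"translation":[-0.37,-0.035,0],"twist":0,"claw":20},{"translation":[-0.37,-0.035,0],"twist":0,"claw":20},{"translation":[-0.37,-0.035,0],"twist":0,"claw":20},{"translation":[-0.35,-0.02,0],"twist":0,"claw":20},{"translation":[0,0,0],"twist":0,"claw":20},{"translation":[0,0,0],"twist":0,"claw":20}]' 12
python3 -c "
from h import *
print(yaw()); go(.5717,-.0355,-.034,.065)"
```

```text
clock: 16.62
tool_pos: [0.5651, -0.0362, -0.0283]
eef_rot: [-0.032, 0.999, 0.0, 0.0]
contact_force: [-0.2, 0.2, -0.4]
opening: 0.3
0.06487302036806451
twist -0.0 shift [-0.167  0.006  0.143] clock 16.62
```

```bash
python3 -m jog '[{"translation":[0,0,0.12],"twist":0,"claw":20},{"translation":[-0.07,0,0],"twist":0,"claw":20},{"translation":[-0.07,0,0],"twist":0,"claw":20},{"translation":[0,0,0],"twist":0,"claw":20}]' 12
python3 -m jog '[{"translation":[-0.04,0,0],"twist":0,"claw":20},{"translation":[-0.03,0,0],"twist":0,"claw":20},{"translation":[0,0,0],"twist":0,"claw":20}]' 12
```

```text
clock: 16.95
tool_pos: [0.5693, -0.0356, -0.0337]
eef_rot: [-0.033, 0.999, -0.0, -0.001]
contact_force: [-0.2, -0.7, 0.9]
opening: 0.296
clock: 17.2
tool_pos: [0.5731, -0.0354, -0.0337]
eef_rot: [-0.033, 0.999, -0.0, -0.0]
contact_force: [-1.2, -0.1, 1.4]
opening: 0.296
```

```bash
python3 -m jog '[{"translation":[-0.03,0,0],"twist":0,"claw":20},{"translation":[-0.03,0,0],"twist":0,"claw":20},{"translation":[0,0,0],"twist":0,"claw":20}]' 12
```

```text
clock: 17.45
tool_pos: [0.5729, -0.0354, -0.0337]
eef_rot: [-0.033, 0.999, -0.0, -0.003]
contact_force: [-6.3, 0.7, 7.3]
opening: 0.299
```

Contact at −6 N. I'll release and go to the right battery.

```bash
python3 -m jog '[{"translation":[0.03,0,0],"twist":0,"claw":48},{"translation":[0,0,0],"twist":0,"claw":48},{"translation":[0,0,0],"twist":0,"claw":48},{"translation":[0,0,-0.5],"twist":0,"claw":48},{"translation":[0,0,-0.8],"twist":0,"claw":50},{"translation":[0,0,0],"twist":-0.95,"claw":50},{"translation":[0,0,0],"twist":-0.95,"claw":50},{"translation":[0,0,0],"twist":-0.95,"claw":50}]' 12
python3 -c "
from h import *
print(yaw()); go(.4636,-.1233,.02,.37)"
```

```text
clock: 18.12
tool_pos: [0.5758, -0.0354, 0.0192]
eef_rot: [-0.183, 0.983, -0.0, 0.001]
contact_force: [-0.6, -0.7, 0.2]
opening: 0.503
0.3686716080325808
twist -0.01 shift [ 3.41  -1.034 -0.021] clock 18.12
```

```bash
python3 -m jog '[{"translation":[0.68,-0.21,0],"twist":0,"claw":50},{"translation":[0.68,-0.21,0],"twist":0,"claw":50},{"translation":[0.68,-0.21,0],"twist":0,"claw":50},{"translation":[0.68,-0.21,0],"twist":0,"claw":50},{"translation":[0.68,-0.19,0],"twist":0,"claw":50},{"translation":[0,0,0],"twist":0,"claw":50},{"translation":[0,0,0],"twist":0,"claw":50}]' 12
python3 -c "
from h import *
print(yaw()); go(.4636,-.1233,-.034,.37)"
```

```text
clock: 18.7
tool_pos: [0.4615, -0.1235, 0.0184]
eef_rot: [-0.18, 0.984, -0.0, -0.0]
contact_force: [0.1, 0.3, 0.9]
opening: 0.5
0.36191269031006057
twist -0.08 shift [-0.051 -0.013  1.311] clock 18.7
```

```bash
python3 -m jog '[{"translation":[-0.05,0,0.4],"twist":-0.08,"claw":50},{"translation":[0,0,0.5],"twist":0,"claw":50},{"translation":[0,0,0.4],"twist":0,"claw":50},{"translation":[0,0,0],"twist":0,"claw":20},{"translation":[0,0,0],"twist":0,"claw":20},{"translation":[0,0,0],"twist":0,"claw":20},{"translation":[0,0,0],"twist":0,"claw":20},{"translation":[0,0,0],"twist":0,"claw":20}]' 12
python3 -c "
from h import *
print(yaw()); go(.5725,-.1103,-.029,.065)"
```

```text
clock: 19.37
tool_pos: [0.4648, -0.1215, -0.0328]
eef_rot: [-0.185, 0.983, -0.0, 0.001]
contact_force: [0.1, 0.9, -0.9]
opening: 0.298
0.372281744616379
twist 2.93 shift [-2.706  0.106 -0.095] clock 19.37
```

```bash
python3 -m jog '[{"translation":[0,0,-0.12],"twist":0,"claw":20},{"translation":[0,0,0],"twist":0.98,"claw":20},{"translation":[0,0,0],"twist":0.98,"claw":20},{"translation":[0,0,0],"twist":0.97,"claw":20},{"translation":[-0.45,0.018,0],"twist":0,"claw":20},{"translation":[-0.45,0.018,0],"twist":0,"claw":20},{"translation":[-0.45,0.018,0],"twist":0,"claw":20},{"translation":[-0.45,0.018,0],"twist":0,"claw":20},{"translation":[-0.45,0.018,0],"twist":0,"claw":20},{"translation":[-0.4,0.015,0],"twist":0,"claw":20},{"translation":[0,0,0],"twist":0,"claw":20},{"translation":[0,0,0],"twist":0,"claw":20}]' 12
python3 -c "
from h import *
print(yaw()); go(.5765,-.1103,-.034,.065)"
```

```text
clock: 20.37
tool_pos: [0.5696, -0.1105, -0.0283]
eef_rot: [-0.033, 0.999, 0.0, 0.0]
contact_force: [-0.3, -0.3, -0.5]
opening: 0.3
0.06518840925803428
twist 0.0 shift [-0.173 -0.006  0.143] clock 20.37
```

```bash
python3 -m jog '[{"translation":[0,0,0.12],"twist":0,"claw":20},{"translation":[-0.07,0,0],"twist":0,"claw":20},{"translation":[-0.07,0,0],"twist":0,"claw":20},{"translation":[-0.04,0,0],"twist":0,"claw":20},{"translation":[0,0,0],"twist":0,"claw":20}]' 12
python3 -m jog '[{"translation":[-0.03,0,0],"twist":0,"claw":20},{"translation":[-0.03,0,0],"twist":0,"claw":20},{"translation":[0,0,0],"twist":0,"claw":20}]' 12
```

```text
clock: 20.78
tool_pos: [0.5759, -0.1101, -0.0337]
eef_rot: [-0.033, 0.999, -0.0, -0.0]
contact_force: [-0.1, -0.9, 1.7]
opening: 0.299
clock: 21.03
tool_pos: [0.5792, -0.1098, -0.0337]
eef_rot: [-0.033, 0.999, 0.0, 0.0]
contact_force: [-0.9, -1.3, 1.7]
opening: 0.302
```

```bash
python3 -m jog '[{"translation":[-0.03,0,0],"twist":0,"claw":20},{"translation":[-0.03,0,0],"twist":0,"claw":20},{"translation":[0,0,0],"twist":0,"claw":20}]' 12
```

```text
clock: 21.28
tool_pos: [0.579, -0.1098, -0.0337]
eef_rot: [-0.033, 0.999, -0.0, -0.002]
contact_force: [-6.0, 0.2, 6.4]
opening: 0.297
```

```bash
python3 -m jog '[{"translation":[0.03,0,0],"twist":0,"claw":48},{"translation":[0,0,0],"twist":0,"claw":48},{"translation":[0,0,0],"twist":0,"claw":48},{"translation":[0,0,-0.5],"twist":0,"claw":48},{"translation":[0,0,-0.8],"twist":0,"claw":50},{"translation":[0.42,0,-0.8],"twist":0,"claw":90},{"translation":[0.42,0,-0.8],"twist":0,"claw":90},{"translation":[0.42,0,-0.8],"twist":0,"claw":90},{"translation":[0.42,0,-0.8],"twist":0,"claw":90},{"translation":[0.42,0,-0.8],"twist":0,"claw":90},{"translation":[0.42,0,-0.8],"twist":0,"claw":90},{"translation":[0.42,0,-0.8],"twist":0,"claw":90},{"translation":[0.42,0,-0.8],"twist":0,"claw":90},{"translation":[0.42,0,-0.8],"twist":0,"claw":90},{"translation":[0.3,0,-0.6],"twist":0,"claw":90},{"translation":[0,0,0],"twist":0,"claw":90},{"translation":[0,0,0],"twist":0,"claw":90}]' 12
python3 - <<'E'
from h import *
st=r.get_state();print(st["tool_pos"],yaw(),st["clock"])
s=cam("wrist"); save(s,"w5.png"); dets("wrist",["tweezers","plate","rib","tip_a","battery_a"],0.0,s)
b=cam("side");save(b,"b5.png");a=cam("scene");save(a,"a5.png")
save({"img":np.vstack([cv2.resize(s["img"][140:280,100:400],(780,300)),np.hstack([cv2.resize(a["img"][200:270,215:325],(390,270)),cv2.resize(b["img"][170:270,240:350],(390,270))])])},"c5.png")
E
```

```text
clock: 22.7
tool_pos: [0.4182, -0.1208, 0.3316]
eef_rot: [-0.032, 0.999, -0.001, 0.002]
contact_force: [0.3, 0.3, -1.0]
opening: 0.905
[ 0.41820127 -0.12083056  0.33161054] 0.06474022605250454 22.7
wrist tweezers 0.71 [183.7 195.5] [ 0.4867 -0.2929  0.    ]
wrist rib 0.66 [176.3 214.2] [ 0.5216 -0.3069  0.    ]
wrist rib 0.19 [281.2 249.8] [ 0.5777 -0.119   0.    ]
wrist tip_a 0.97 [193.4 229.4] [ 0.5483 -0.2777  0.    ]
wrist tip_a 0.8 [159.3 221.6] [ 0.5374 -0.3374  0.    ]
wrist tip_a 0.46 [283.  309.3] [ 0.7034 -0.1079  0.    ]
wrist battery_a 0.8 [321.3 138.3] [ 0.3753 -0.0656  0.    ]
wrist battery_a 0.78 [328.5 252.1] [ 0.5766 -0.0324  0.    ]
wrist battery_a 0.69 [371.1 247.1] [0.5616 0.0438 0.    ]
wrist battery_a 0.64 [286.3 249.5] [ 0.5765 -0.1097  0.    ]
```

View pics/c5.png

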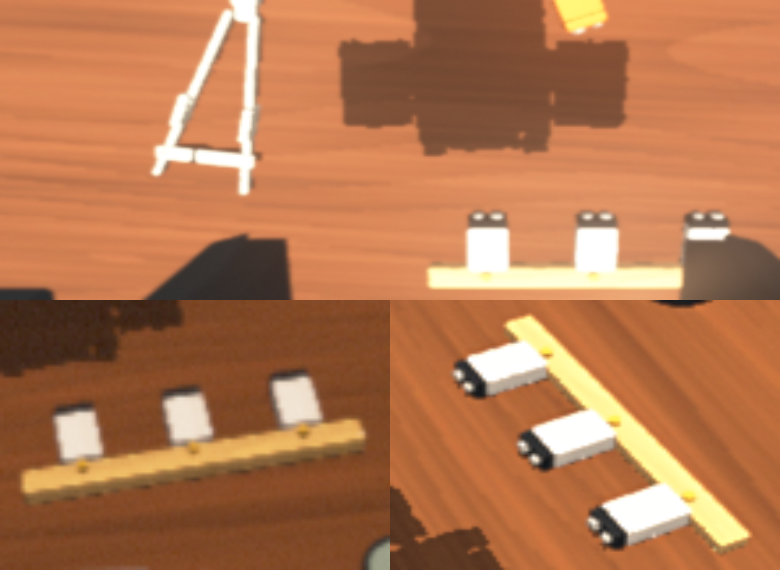

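The row looks right, with each battery flush and centred at its pin (crop pins at about (485,270), (592,270) and the left one partly hidden). Next I'll work out the tweezers' pose and check the row numerically.

```bash
python3 - <<'E'
from fit import *
import fit as F
old=F.mask
F.mask=lambda s,k: old(s,k) if k=="batten" else ((lambda h:((h[...,1]<45)&(h[...,2]>95)).astype(np.float32))(cv2.cvtColor(s["img"],cv2.COLOR_RGB2HSV)))
b=static("side","b5.png");w=static("wrist","w5.png");a=static("scene","a5.png")
for p in ([.5669,.0393,.064],[.5717,-.0355,.064],[.5765,-.1103,.064]):
    print(p,*[np.round(x,4) for x in F.fit([b],"w",np.array(p),14)],*[np.round(x,4) for x in F.fit([w],"w",np.array(p),14)])
# tweezers: fit (x,y,yaw) to detections in 3 views
from scipy.optimize import least_squares
a0=static("scene","a.png");b0=static("side","b.png");w2=static("wrist","w5.png")
hsv=cv2.cvtColor(w["img"],cv2.COLOR_RGB2HSV); m=((hsv[...,1]<75)&(hsv[...,2]>150))[:, :240]; ys,xs=np.nonzero(m[100:260]); print("heel row",ys.min()+100, xs[ys<ys.min()+6].mean(), "n",len(xs))
obs=[(a0,(166.2,230.5),(58,27.5,8.5)),(a0,(143.9,231),(58,-27.5,8.5)),(b0,(340.9,338.7),(58,27.5,8.5)),(b0,(351.1,372),(58,-27.5,8.5)),
(w,(193.4,229.4),(58,27.5,8.5)),(w,(159.3,221.6),(58,-27.5,8.5)),(a0,(160.1,214.8),(0,0,0)),(b0,(310,364.2),(0,0,0)),(w,(183.7,195.5),(0,0,0)),
(a0,(169.5,189.5),(-95,0,8)),(b0,(252,373),(-95,0,8)),(w,(193.3,144.5),(-95,0,8))]
def res(p):
    c,s=np.cos(p[2]),np.sin(p[2]); o=[]
    for v,q,l in obs:
        l=np.array(l)/1e3; o.append(proj(v,np.array([p[0]+c*l[0]-s*l[1],p[1]+s*l[0]+c*l[1],l[2]]))[0]-q)
    return np.ravel(o)
o=least_squares(res,[.48,-.295,-.1],loss="soft_l1"); print(o.x.round(4)); print(res(o.x).reshape(-1,2).round(1).tolist()); 
go(o.x[0],o.x[1],.08,o.x[2])
E
```

```text
[0.5669, 0.0393, 0.064] [0.5653 0.0429 0.2775] 0.3152 [28.6166] [0.5356 0.041  0.0835] 0.1918 [2.577]
[0.5717, -0.0355, 0.064] [ 0.5709 -0.0342  0.0936] 0.2108 [31.1531] [ 0.5818 -0.0313  0.0576] 0.26 [43.8008]
[0.5765, -0.1103, 0.064] [ 0.5756 -0.1091  0.0938] 0.1901 [30.6101] [ 0.5749 -0.1067  0.0713] 0.0667 [30.6413]
heel row 135 193.68965517241378 n 1112
[ 0.4805 -0.2922 -0.2281]
[[-0.6, 1.6], [-0.4, -0.4], [0.0, -2.2], [0.5, -2.2], [-3.2, 0.7], [-0.5, -0.2], [1.0, 2.7], [-0.1, -1.9], [-1.0, -1.9], [0.4, 1.0], [-2.3, -0.0], [-0.6, -5.0]]
twist 2.81 shift [-2.508 -3.828  6.258] clock 23.4
```

```bash
python3 -m jog '[{"translation":[0,0,0],"twist":0.94,"claw":80},{"translation":[0,0,0],"twist":0.94,"claw":80},{"translation":[0,0,0],"twist":0.93,"claw":80},{"translation":[-0.28,-0.425,0.69],"twist":0,"claw":80},{"translation":[-0.28,-0.425,0.69],"twist":0,"claw":80},{"translation":[-0.28,-0.425,0.69],"twist":0,"claw":80},{"translation":[-0.28,-0.425,0.69],"twist":0,"claw":80},{"translation":[-0.28,-0.425,0.69],"twist":0,"claw":80},{"translation":[-0.28,-0.425,0.69],"twist":0,"claw":80},{"translation":[-0.28,-0.425,0.69],"twist":0,"claw":80},{"translation":[-0.28,-0.425,0.69],"twist":0,"claw":80},{"translation":[-0.28,-0.425,0.69],"twist":0,"claw":80},{"translation":[0,0,0],"twist":0,"claw":80},{"translation":[0,0,0],"twist":0,"claw":80}]' 15
python3 - <<'E'
from h import *
print(yaw()); go(.4805,-.2922,-.033,-.228)
s=cam("wrist"); save({"img":cv2.resize(s["img"][60:330,150:420],(600,600))},"w6.png")
dets("wrist",["plate","rib","tip_a","tweezers"],.011,s)
E
```

```text
clock: 24.57
tool_pos: [0.4799, -0.2924, 0.0805]
eef_rot: [0.115, 0.993, 0.001, -0.001]
contact_force: [-0.6, 0.1, 0.9]
opening: 0.801
-0.23037412285399417
twist -0.02 shift [-0.013  0.009  2.839] clock 24.57
wrist plate 0.75 [310.9 207.2] [ 0.484  -0.2704  0.011 ]
wrist rib 0.81 [279.3 250.9] [ 0.5174 -0.3063  0.011 ]
wrist tip_a 0.57 [257.  269.7] [ 0.5309 -0.3304  0.011 ]
wrist tweezers 0.7 [284.1 250.4] [ 0.5179 -0.302   0.011 ]
```

View pics/w6.png

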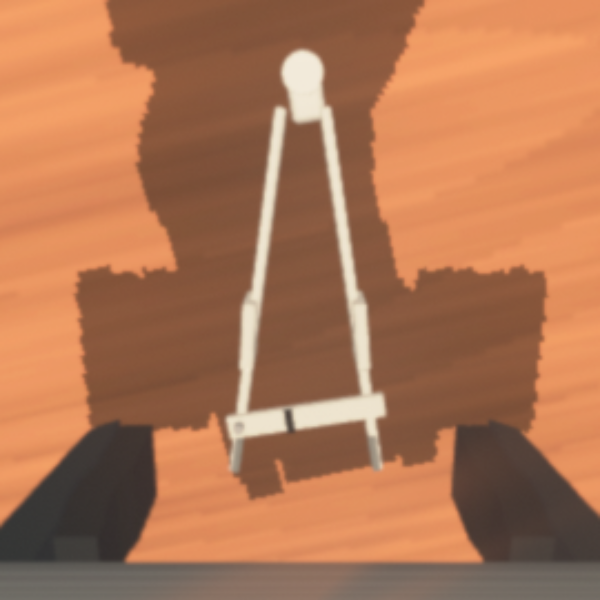

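The crop shows the plates at (249,336) and (361,337), the heel at (302,72), the rib (dark line) at (290,420) and the peg at (238,427).

```bash
python3 - <<'E'
from h import *
s=cam("wrist"); f=lambda x,y:(150+x/2.222,60+y/2.222)
for z in (.011,.022): print(z,[onz(s,f(*p),z).round(4) for p in ((249,336),(361,337),(302,72))])
a=onz(s,f(249,336),.016);b=onz(s,f(361,337),.016);h=onz(s,f(302,72),.012);m=(a+b)/2
y=np.arctan2(m[1]-h[1],m[0]-h[0]);print(m,np.linalg.norm(a-b),np.linalg.norm(m-h),y)
go(m[0],m[1],-.033,y)
E
```

```text
0.011 [array([ 0.4812, -0.3117,  0.011 ]), array([ 0.4915, -0.269 ,  0.011 ]), array([ 0.3917, -0.2697,  0.011 ])]
0.022 [array([ 0.478, -0.31 ,  0.022]), array([ 0.4879, -0.2692,  0.022 ]), array([ 0.3924, -0.2698,  0.022 ])]
[ 0.48478821 -0.28998691  0.016     ] 0.04304806181482942 0.09533928839368563 -0.21469159019891712
twist -0.12 shift [-0.066  0.058  2.915] clock 24.87
```

```bash
python3 -m jog '[{"translation":[-0.05,0.05,0.6],"twist":-0.1,"claw":80},{"translation":[0,0,0.7],"twist":0,"claw":80},{"translation":[0,0,0.7],"twist":0,"claw":80},{"translation":[0,0,0.5],"twist":0,"claw":80},{"translation":[0,0,0.2],"twist":0,"claw":80},{"translation":[0,0,0.1],"twist":0,"claw":80},{"translation":[0,0,0],"twist":0,"claw":80}]' 15
python3 -m jog '[{"translation":[0,0,0],"twist":0,"claw":60},{"translation":[0,0,0],"twist":0,"claw":50},{"translation":[0,0,0],"twist":0,"claw":45},{"translation":[0,0,0],"twist":0,"claw":40},{"translation":[0,0,0],"twist":0,"claw":37.5},{"translation":[0,0,0],"twist":0,"claw":37.5},{"translation":[0,0,0],"twist":0,"claw":37.5},{"translation":[0,0,0],"twist":0,"claw":37.5}]' 20
python3 - <<'E'
from h import *
o=[]
for _ in range(3): r.snapshot("wrist"); o.append(r.get_state()["opening"])
print(o, yaw()); s=cam("wrist"); save({"img":cv2.resize(s["img"][60:330,150:420],(600,600))},"w7.png")
E
```

```text
clock: 25.45
tool_pos: [0.4837, -0.2905, -0.0297]
eef_rot: [0.109, 0.994, 0.0, 0.0]
contact_force: [0.6, 0.2, -1.2]
opening: 0.804
clock: 26.12
tool_pos: [0.4844, -0.2913, -0.029]
eef_rot: [0.109, 0.994, -0.0, 0.001]
contact_force: [-0.2, 0.0, 6.0]
opening: 0.375
[0.37248899876005254, 0.3725908442975796, 0.37947355193036253] -0.21818912468101279
```

```bash
python3 -m jog '[{"translation":[0,0,-0.2],"twist":0,"claw":37.5},{"translation":[0,0,-0.4],"twist":0,"claw":37.5},{"translation":[0,0,-0.6],"twist":0,"claw":37.5},{"translation":[0,0,-0.8],"twist":0,"claw":37.5},{"translation":[0,0,-0.6],"twist":0,"claw":37.5},{"translation":[0,0,0],"twist":0,"claw":37.5},{"translation":[0,0,0],"twist":0,"claw":37.5}]' 20
python3 - <<'E'
from h import *
s=cam("wrist"); a=cam("side"); o=[r.get_state()["opening"]]; print(o,yaw())
q=proj(a,r.get_state()["tool_pos"]+[0.03,0,.045])[0].astype(int); print(q)
A=a["img"][max(0,q[1]-50):q[1]+50,q[0]-65:q[0]+65]
save({"img":np.hstack([cv2.resize(s["img"][80:300,190:380],(400,460)),cv2.resize(A,(400,460*A.shape[0]//100))[:460] if A.shape[0]==100 else cv2.resize(A,(400,460))])},"w8.png")
print([ (l,r.spot_point(l,"side")[:2]) for l in ("tip_a","rib")])
E
```

```text
clock: 26.9
tool_pos: [0.4838, -0.2912, 0.0754]
eef_rot: [0.109, 0.994, -0.0, 0.001]
contact_force: [-0.4, 0.2, -0.5]
opening: 0.376
[0.37837789691249113] -0.2182025318299937
[335 319]
[('tip_a', [{'location': [316.5, 308.4], 'confidence': 0.47}]), ('rib', [])]
```

View pics/w8.png

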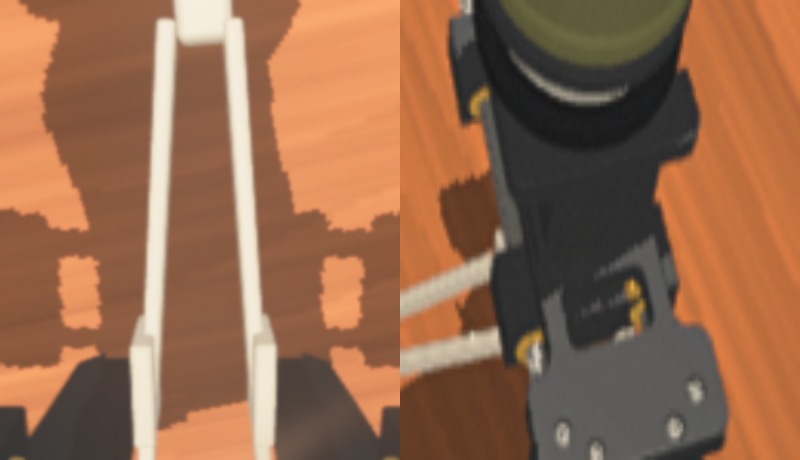

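The tweezers are lifted. The wrist crop shows the plates between the pads at (143,390) and (264,390), but the tongue is hidden from this view. I'll take them over the middle battery.

```bash
python3 -m jog '[{"translation":[0,0,0],"twist":-0.5,"claw":37.5},{"translation":[0,0,0],"twist":-0.75,"claw":37.5},{"translation":[0,0,0],"twist":-0.75,"claw":37.5},{"translation":[0,0,0],"twist":-0.7,"claw":37.5},{"translation":[0,0,0],"twist":0,"claw":37.5}]' 20
python3 -c "
from h import *
print(yaw()); go(.5138,-.0393,.015,.065)"
```

```text
clock: 27.52
tool_pos: [0.4825, -0.2904, 0.0727]
eef_rot: [-0.033, 0.999, 0.001, -0.001]
contact_force: [-0.8, -0.1, -0.9]
opening: 0.377
0.06652945058346582
twist 0.01 shift [-1.189  6.213  1.443] clock 27.52
```

```bash
python3 -m jog '[{"translation":[-0.05,0.25,0],"twist":0,"claw":37.5},{"translation":[-0.1,0.5,0],"twist":0,"claw":37.5},{"translation":[-0.1,0.55,0],"twist":0,"claw":37.5},{"translation":[-0.1,0.55,0],"twist":0,"claw":37.5},{"translation":[-0.1,0.55,0],"twist":0,"claw":37.5},{"translation":[-0.1,0.55,0],"twist":0,"claw":37.5},{"translation":[-0.1,0.55,0],"twist":0,"claw":37.5},{"translation":[-0.1,0.55,0],"twist":0,"claw":37.5},{"translation":[-0.1,0.55,0],"twist":0,"claw":37.5},{"translation":[-0.1,0.55,0],"twist":0,"claw":37.5},{"translation":[-0.1,0.55,0],"twist":0,"claw":37.5},{"translation":[-0.1,0.4,0],"twist":0,"claw":37.5},{"translation":[-0.05,0.16,0],"twist":0,"claw":37.5},{"translation":[0,0,0.25],"twist":0,"claw":37.5},{"translation":[0,0,0.3],"twist":0,"claw":37.5},{"translation":[0,0,0.3],"twist":0,"claw":37.5},{"translation":[0,0,0.2],"twist":0,"claw":37.5},{"translation":[0,0,0],"twist":0,"claw":37.5},{"translation":[0,0,0],"twist":0,"claw":37.5}]' 20
python3 - <<'E'
from h import *
print(yaw(),r.get_state()["opening"]); go(.5138,-.0393,.015,.065)
b=cam("side"); a=cam("scene"); w=cam("wrist"); save(a,"a9.png");save(b,"b9.png");save(w,"w9.png")
for n in ("scene","side"): print(n,[(l,[(np.round(d["location"][::-1],1).tolist(),round(d["confidence"],2)) for d in r.spot_point(l,n)][:3]) for l in ("tip_a","rib")])
c=lambda s,x,y,k: cv2.resize(s["img"][y-k:y+k,x-k:x+k],(390,390),interpolation=cv2.INTER_CUBIC)
qa=proj(a,np.array([.56,-.036,.05]))[0].astype(int);qb=proj(b,np.array([.56,-.036,.05]))[0].astype(int);print(qa,qb)
save({"img":np.hstack([c(a,*qa,38),c(b,*qb,45)])},"c9.png")
E
```

```text
clock: 29.1
tool_pos: [0.5143, -0.0386, 0.0313]
eef_rot: [-0.032, 0.999, -0.0, -0.001]
contact_force: [0.6, -0.4, -0.2]
opening: 0.377
0.06333818665169175 0.3770746280113029
twist -0.02 shift [ 0.014 -0.016  0.409] clock 29.1
scene [('tip_a', [([272.9, 213.2], 0.71), ([259.4, 213.7], 0.6)]), ('rib', [([244.1, 276.8], 0.52), ([253.9, 199.5], 0.5)])]
side [('tip_a', [([256.5, 207.0], 0.59)]), ('rib', [])]
[265 215] [285 210]
```

View pics/c9.png

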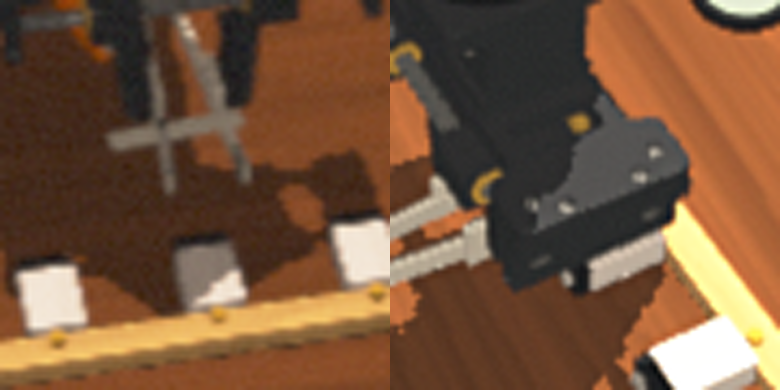

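The crop shows the scene-view tips at (170,190) and (246,180), still about 20 mm robot-ward and higher than planned in the image. The rib isn't resolved, so I'll look from the wrist camera and measure the gap.

```bash
python3 - <<'E'
from h import *
a=static=None
s=cam("scene")
for z in (.06,.068,.075): 
    p,q=onz(s,(272.9,213.2),z),onz(s,(259.4,213.7),z); print(z,((p+q)/2).round(4),np.linalg.norm(p-q).round(4))
w=cam("wrist"); dets("wrist",["tip_a","rib"],.068,w)
save({"img":cv2.resize(w["img"][235:400,180:400],(800,600),interpolation=cv2.INTER_CUBIC)},"w10.png")
E
```

```text
0.06 [ 0.5652 -0.0356  0.06  ] 0.0319
0.068 [ 0.5737 -0.0365  0.068 ] 0.0316
0.075 [ 0.5811 -0.0373  0.075 ] 0.0313
wrist tip_a 0.74 [315.5 352.1] [ 0.5705 -0.0163  0.068 ]
wrist tip_a 0.59 [259.3 354.4] [ 0.5742 -0.0489  0.068 ]
wrist rib 0.39 [190.6 289.4] [ 0.5336 -0.0878  0.068 ]
```

View pics/w10.png

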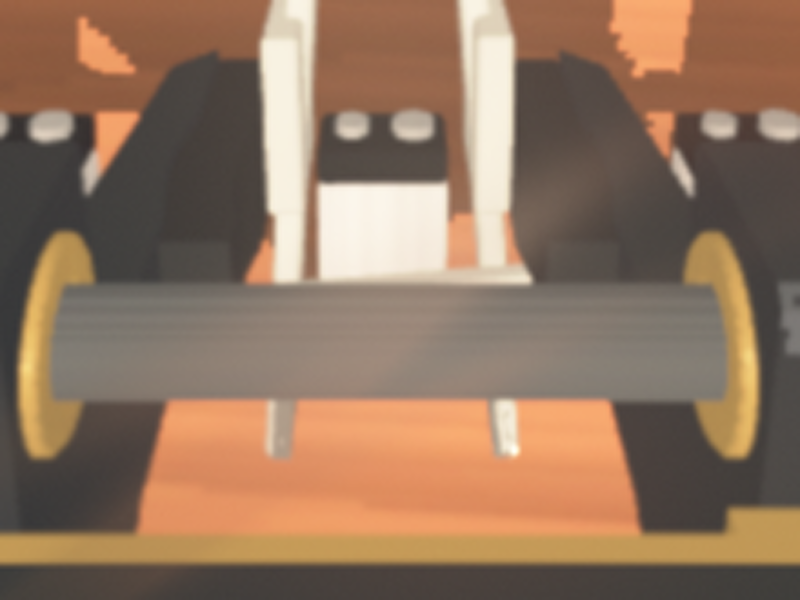

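The crop shows the tip inner faces at about (291,450) and (500,450), 57.5 px apart in the full picture, which is roughly 32–33 mm. The scene view gives 31.3–31.9 mm and the finger opening 33.1 mm, meaning a gap of about 31.1 mm, so they agree within error. I'll lower to about 35 mm above the middle battery and hold.

```bash
python3 -m jog '[{"translation":[0.03,0.02,0.1],"twist":0,"claw":37.5},{"translation":[0.02,0,0.15],"twist":0,"claw":37.5},{"translation":[0,0,0.1],"twist":0,"claw":37.5},{"translation":[0,0,0],"twist":0,"claw":37.5},{"translation":[0,0,0],"twist":0,"claw":37.5},{"translation":[0,0,0],"twist":0,"claw":37.5},{"translation":[0,0,0],"twist":0,"claw":37.5},{"translation":[0,0,0],"twist":0,"claw":37.5}]' 20
python3 - <<'E'
from h import *
o=[]
for _ in range(8): s=cam("scene"); st=r.get_state(); o.append(st["opening"])
print(np.mean(o),np.std(o),st["tool_pos"],yaw(),st["contact_force"],st["clock"])
t=[d["location"][::-1] for d in r.spot_point("tip_a","scene")[:2]]; z=st["tool_pos"][2]+.0375
P=[onz(s,p,z) for p in t]; print(np.round(P,4),np.linalg.norm(P[0]-P[-1]))
dets("side",["battery_a"],0.,cam("side")); dets("scene",["battery_a"],0.,s)
w=cam("wrist"); t=[d["location"][::-1] for d in r.spot_point("tip_a","wrist")[:2]]
P=[onz(w,p,z) for p in t]; print("wrist",np.round(P,4),np.linalg.norm(P[0]-P[-1]))
E
```

```text
clock: 30.32
tool_pos: [0.5132, -0.0372, 0.0181]
eef_rot: [-0.032, 0.999, 0.0, 0.0]
contact_force: [-0.2, 0.4, -1.2]
opening: 0.381
0.3766088804848433 0.0017390841657489518 [ 0.51300839 -0.03710784  0.01802664] 0.06461389060347533 [-0.78437779 -0.23106194 -0.82877388] 30.7167
[[ 0.5158 -0.0461  0.0555]
 [ 0.5665 -0.0255  0.0555]] 0.05478010708640689
side battery_a 0.94 [197.  276.2] [ 0.3715 -0.0712  0.    ]
side battery_a 0.91 [311.3 252.5] [ 0.5791 -0.111   0.    ]
side battery_a 0.59 [287.6 223.8] [ 0.5687 -0.0328  0.    ]
side battery_a 0.54 [190.2 197.9] [0.4184 0.1084 0.    ]
scene battery_a 0.72 [298.7 228.4] [0.5657 0.0438 0.    ]
scene battery_a 0.68 [271.2 233.3] [ 0.5732 -0.0252  0.    ]
scene battery_a 0.67 [239. 237.] [ 0.5751 -0.1037  0.    ]
scene battery_a 0.52 [314.6 188.1] [0.421 0.111 0.   ]
wrist [[ 0.5649 -0.0146  0.0555]
 [ 0.5706 -0.0482  0.0555]] 0.034111407858721465
```

```bash
python3 -m jog '[{"translation":[0,0,0],"twist":0,"claw":37.2},{"translation":[0,0,0],"twist":0,"claw":37.2},{"translation":[0,0,0],"twist":0,"claw":37.2},{"translation":[0,0,0],"twist":0,"claw":37.2},{"translation":[0,0,0],"twist":0,"claw":37.2},{"translation":[0,0,0],"twist":0,"claw":37.2},{"translation":[0,0,0],"twist":0,"claw":37.2},{"translation":[0,0,0],"twist":0,"claw":37.2}]' 20
python3 - <<'E'
from h import *
o=[]
for _ in range(10): w=cam("wrist"); st=r.get_state(); o.append(st["opening"])
print(np.mean(o),np.std(o),st["tool_pos"],st["contact_force"],st["clock"])
g=w["img"].astype(int)
for row in (350,354,357): print(row,[ (c,g[row,c].tolist()) for c in list(range(250,264))]); print([ (c,g[row,c].tolist()) for c in list(range(310,325))])
print(proj(w,np.array(st["tool_pos"])+R.from_quat(st["eef_rot"]).as_matrix()@[-.058,.0155,-.0375]),proj(w,np.array(st["tool_pos"])+R.from_quat(st["eef_rot"]).as_matrix()@[-.058,-.0155,-.0375]))
E
```

```text
clock: 31.68
tool_pos: [0.513, -0.0371, 0.018]
eef_rot: [-0.032, 0.999, 0.0, 0.0]
contact_force: [-0.4, -0.7, -1.6]
opening: 0.377
0.37121017016875024 0.0016524693538723968 [ 0.51300943 -0.03712133  0.0180132 ] [ 0.00911168 -0.64251099  0.03890237] 32.1833
350 [(250, [255, 255, 233]), (251, [255, 255, 233]), (252, [255, 255, 232]), (253, [255, 255, 226]), (254, [254, 245, 208]), (255, [241, 222, 186]), (256, [227, 202, 165]), (257, [226, 199, 161]), (258, [222, 192, 155]), (259, [220, 188, 149]), (260, [236, 205, 153]), (261, [255, 246, 185]), (262, [255, 255, 225]), (263, [255, 255, 232])]
[(310, [255, 255, 236]), (311, [255, 255, 237]), (312, [255, 255, 236]), (313, [255, 255, 225]), (314, [251, 229, 170]), (315, [208, 187, 159]), (316, [232, 219, 191]), (317, [242, 231, 209]), (318, [229, 215, 187]), (319, [230, 217, 189]), (320, [248, 236, 211]), (321, [255, 251, 220]), (322, [255, 255, 231]), (323, [255, 255, 234]), (324, [255, 255, 234])]
354 [(250, [255, 255, 233]), (251, [255, 255, 233]), (252, [255, 255, 228]), (253, [255, 253, 217]), (254, [252, 239, 201]), (255, [239, 220,
[... 622 characters left out ...]
55, 255, 233]), (253, [255, 254, 220]), (254, [252, 238, 197]), (255, [231, 206, 168]), (256, [225, 196, 159]), (257, [233, 210, 173]), (258, [236, 215, 176]), (259, [237, 208, 161]), (260, [255, 245, 185]), (261, [255, 255, 228]), (262, [255, 255, 237]), (263, [255, 255, 237])]
[(310, [255, 255, 243]), (311, [255, 255, 244]), (312, [255, 255, 246]), (313, [255, 255, 247]), (314, [255, 255, 239]), (315, [254, 240, 184]), (316, [219, 199, 170]), (317, [235, 223, 197]), (318, [218, 200, 174]), (319, [208, 191, 165]), (320, [234, 220, 190]), (321, [254, 249, 220]), (322, [255, 255, 238]), (323, [255, 255, 246]), (324, [255, 255, 248])]
[[311.35605939 356.6380365 ]] [[257.72942541 356.67371949]]
```

```bash
python3 -m jog '[{"translation":[0,0,0],"twist":0,"claw":37.4},{"translation":[0,0,0],"twist":0,"claw":37.4},{"translation":[0,0,0],"twist":0,"claw":37.4},{"translation":[0,0,0],"twist":0,"claw":37.4},{"translation":[0,0,0],"twist":0,"claw":37.4},{"translation":[0,0,0],"twist":0,"claw":37.4}]' 20
python3 - <<'E'
from h import *
o=[]
for _ in range(10): w=cam("wrist"); st=r.get_state(); o.append(st["opening"])
print(np.mean(o),st["tool_pos"],st["contact_force"],st["clock"]); r.finish_job()
E
```

```text
clock: 32.68
tool_pos: [0.513, -0.0371, 0.018]
eef_rot: [-0.032, 0.999, 0.0, 0.0]
contact_force: [-0.4, -0.0, -0.4]
opening: 0.377
0.37580699963462666 [ 0.51297878 -0.03712045  0.01798889] [0.22755025 0.18576104 0.44544564] 33.1833
the job is handed in; nothing more can be done
```

I lined the three white batteries up against the batten at the three pins. I handed the job in at 33 s, still holding the squeezed tweezers with their tips about 3.5–4 cm above the middle battery. The orange and purple look-alikes, the torch, the magnifier and the carabiner were not touched.

- **Batteries:** Each was pressed against the batten until the tool felt 5–6 N. The picture after the last placement showed all three square, flush and centred at their pins. The jaw position at release was within about 1 mm of each pin centre.
- **Tip gap:** The finger opening averaged 0.3758, which is 33.1 mm over the plates and a gap of about 31.1 mm. Measured in the pictures, the gap came out at 31.3–31.9 mm from the scene camera. From the wrist camera it was 30–31.3 mm by edges, taken at a slightly tighter squeeze just before the last adjustment.
- **Position:** The tips were centred within about 3 mm of the battery's middle, and the tool felt no contact force.

**Checks that failed or disagreed:**
- The real fingertips sit roughly 4 cm above the stated TCP. My first grasp attempts closed above the left battery without touching it, so I felt for the working height instead.
- The numerical re-check of the placed batteries fitted poorly because the mask merged them with the batten. Some of the networks' tip detections were also a few mm off, with one scene tip plainly wrong, so I relied on the picture and the contact readings.
- The peg and rib were hidden behind the gripper rod in the wrist view and too small in the other views. I set the mark by plate width and tip gap, not by seeing them meet.

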